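Sort drill cores by length into the core tray and shut the hold-down bar

TASK

Sort the three loose wrapped drill cores by length into the blue core tray: lay each one flat on the tray's floor, between the ribs of the row whose open length (what the wooden filler block leaves free) matches it. Then swing the tray's hold-down bar all the way down over the three cores and let go of it. Leave the two lidded tins and the beaker where they stand.

Things in the scene. Friction and masses are not known exactly. Their poses are not given: they have to be found in the camera images.
- core_short: The shortest of three look-alike loose drill-core sticks in pale stained wrapping, 280 mm long, 27 mm wide, 21 mm thick, about 0.17 kg, flat underside, lying on the bench. Origin: centre of its underside. Its length runs along its y axis, its width along x, z up. Either end may lead.
- core_middle: The middle one of three look-alike loose drill-core sticks in pale stained wrapping, 330 mm long, 26 mm wide, 20 mm thick, about 0.17 kg, flat underside, lying on the bench. Origin: centre of its underside. Its length runs along its y axis, its width along x, z up. Either end may lead.
- core_long: The longest of three look-alike loose drill-core sticks in pale stained wrapping, 370 mm long, 24 mm wide, 18 mm thick, about 0.17 kg, flat underside, lying on the bench. Origin: centre of its underside. Its length runs along its y axis, its width along x, z up. Either end may lead.
- row_short (a point): Middle, on the tray's floor, of the row with 290 mm open length: from the tray's -x end wall to the wooden filler block (110 mm long, 34 wide, 20 high) that fills the row's other end. x runs along the row, y across, z up. Which of the three rows it is varies. Its core has 10 mm of end play in all.
- row_middle (a point): Middle, on the tray's floor, of the row with 340 mm open length: from the tray's -x end wall to the wooden filler block (60 mm long, 34 wide, 20 high) that fills the row's other end. x runs along the row, y across, z up. Which of the three rows it is varies. Its core has 10 mm of end play in all.
- row_long (a point): Middle, on the tray's floor, of the row with 380 mm open length: from the tray's -x end wall to the wooden filler block (20 mm long, 34 wide, 20 high) that fills the row's other end. x runs along the row, y across, z up. Which of the three rows it is varies. Its core has 10 mm of end play in all.
- core_tray: Blue sheet-metal core tray, fixed, 416 mm along x (its rows) by 220 along y; origin: centre of its underside, z up. Floor 3 mm thick, walls 30 to 33 high, end walls' inner faces at x = -200 and +200. Rows at y = -62, 0, +62, each 38 wide between bevelled ribs whose tops are 25 above the bench; ribs span x = -182 to -108 and 48 to 175, open floor between for fingers. Filler blocks at the +x end.
- hold_bar (a joint): Angle of the hold-down bar, rad: 0 = fully down across the rows, 1.57 = upright; starts at 1.45 to 1.75, stop at 1.9. A flat aluminium bar 22 mm wide with three rubber pads. Stiff friction hinge: it stays where it is left and takes 1 to 3 N at the handle to move. Shut, its pads clear cores lying on the floor by 2 to 6 mm; it cannot shut on a core that rides on a rib or block.
- bar_handle (a point): Middle of the black barrel handle at the bar's free end, 252 mm from the hinge axis: 20 mm in diameter, 40 mm long, axis parallel to the hinge axis. Gripped by its two flat ends from above it turns between the fingers, so it can be carried along its arc with the tool pointing down. Shut, it is 36 mm above the bench, 25 mm outside the tray's +y wall.
- bar_hinge (a point): Point on the bar's hinge axis, at tray (66, -119, 36) mm. The axis runs along this point's x (the tray's x); shut, the bar lies along its +y, and it opens by lifting its +y end towards +z.
- tin_a: Round aluminium moisture tin with lid, 55 mm in diameter, 34 mm high. A bystander, loose: leave it standing where it is. Origin: centre of its underside.
- tin_b: Round aluminium moisture tin with lid, 55 mm in diameter, 30 mm high. A bystander, loose: leave it standing where it is. Origin: centre of its underside.
- beaker: Empty translucent beaker, 45 mm in diameter, 61 mm high. A bystander, loose: leave it standing where it is. Origin: centre of its underside.

How it is judged:
By the outcome, as a careful person would: the job done as asked, in the order asked, and still so for the second after the job is handed in, with the robot touching nothing.
It also fails if it takes over 72 s, if anything falls off the work surface, if the arm or the gripper's body presses on something with over 40 N, if the wrist force passes 120 N, or if a joint passes its speed limit or range.

ROBOT

A 6-joint arm with a two-finger parallel gripper is mounted at the origin on the work surface; the furniture and walls round the work are solid. World frame = base frame: x ahead of the robot, y to its left, z up, the work surface at z = 0. Lengths are in m, angles in rad, forces in N, time in s.
With the tool pointing down it reaches from about 0.25 to 0.725 m from the base axis. Payload 4 kg.
Tool frame: the origin (TCP) lies between the finger pads, 19 mm behind the fingertips; this is the grasp point; z points along the fingers, y is the line along which they close (so a half turn about z gives the same grasp; the last joint's range is limited). The gripper opens to 85 mm and grips with 20 to 120 N. Pads are 22 mm wide; open, the fingers measure 114 mm over their backs; the gripper's body (76 mm by 85 mm) begins 54 mm behind the grasp point. The pads swing forward as they close: fully open they stand 13 mm farther back than shut.
Start: joints at [1.231, 0.241, 0.005, 1.335, 0, 1.571], TCP at [0.167, 0.471, 0.25] pointing down, gripper open.
Joint ranges: [-2.72, 2.72], [-1.05, 1.87], [-1.09, 1.28], [-1.99, 2.15], [-1.42, 1.44], [-3.14, 3.14]. Speed limits (rad/s): [2.79, 2.79, 3.14, 3.14, 3.14, 3.14].

INTERFACE

Orientations are given as a unit quaternion [x, y, z, w].
In Python, from workcell import * gives the robot as it stands. The module is installed in compiled form; this text tells all that it offers.
- The arm moves only by the tool arm_command, never from a script. Its arguments are lists of equal length, an entry for each row: "slide": the shift along the tool's x, y, z in cm, a list of three; "spin": the turn about the tool's z in degrees. A call has exactly 5 rows; each row is the pose to reach, as a shift and turn from the pose commanded when the call began, along the tool's axes at that moment; what a row does not reach only later rows make up. A row lasts 1/8 s, in which the tool goes at most 62.5 mm and 10.7 degrees, less where a joint would pass 70% of its speed; a pose out of reach is approached as far as the arm can. A call with a gripper value outside its range is refused whole. "jaw" is the finger opening in cm, from 0 to 8.54, set as the call begins (left out, the last holds). The fingers move at their own pace and stop on an object; the grip force is fixed at half the most. Time passes only in rows, so rows that repeat a pose let the fingers close, or fill a call up. It gives the time, the measured TCP pose, the force, the opening and the grip force at its end, in the units of the state.
- get_obs(): the state, without advancing time (a new reading comes with each control period).
- camera(name): name is "scene" or "top" or "wrist"; returns a dict with "pixels" (400x640x3 uint8, red, green, blue), "range_z" (400x640 float32, m along the optical axis (not along the pixel's ray), 0 where there is no reading), "intrinsics" (3x3 intrinsics, pixels), "rvec" (rotation vector, rad) and "tvec" (3), from world to camera coordinates, as OpenCV has them. Camera axes: x right, y down, z forward; pixel columns grow to the right and rows downward; lengths in m; the calibration is good to about 2 mm. A picture is of the moment at which its call begins.
- job_done(): hands the job in; it is judged then, once.
Trained networks look in a picture, given as the dict that the camera call returned (one of the last four; its "shot" number tells which), for a name from the list of things; names that differ only in an ending like _2 or _b are one class to them, and where a whole thing is asked for, a point or a joint stands for the part that bears it (a point fixed in the world has none). Each returns a list of dicts, best first, with "confidence" (0 to 1); they miss things now and then, are a little off and sometimes report something else, mostly with a low value. They report only what shows in the picture. A call takes as long as a camera call.
- recognise(picture, thing): "centre" ([column, row] in pixels, amid what is visible of it).
- landmark_of(picture, thing): "centre" ([column, row] in pixels: a listed point, or the origin of a listed thing).
The state is a dict: "clock": time; "joint_pos": joint angles; "joint_vel": joint speeds; "tau": joint torques, N m; "eef_pos": TCP position; "tool_rot": TCP orientation; "ft_force": force on the tool from outside, world axes, zero at the start; "ft_torque": the same for the moment, N m; "grip_width": finger opening in m; "grasp_force": force on a finger pad.
Only numpy, scipy, OpenCV 4.12 (cv2) and the standard library are available. Lean on these libraries where they do the work, as an engineer would, in place of code of your own. Each camera call takes 0.05 s, during which the arm holds its last target. There are 200 camera calls.

## Working session

There is one attempt and no reset: what is moved stays moved. The work goes in short steps, Python scripts to look and compute and a tool call to move; the robot and the scene stay as the last step left them, time stands still between calls to the robot, and variables do not carry over. Pictures are saved under pics/ and viewed, at most 10 in all, crops included, and the job is handed in when it is done.

Besides the shell and the picture viewer there is one more tool, called after "Emit:" as name(argument=value, ...), one argument or row to a line, values as JSON. arm_command: Moves the arm, as the interface text tells. Its arguments: {"type":"object","properties":{"slide":{"type":"array","items":{"type":"array","items":{"type":"number"}}},"spin":{"type":"array","items":{"type":"number"}},"jaw":{"type":"number"}},"required":["slide","spin"]}

```bash
mkdir -p pics; cat > h.py <<'E'
from workcell import *
import numpy as np, cv2
from scipy.spatial.transform import Rotation as R
def save(p,n): cv2.imwrite(f'pics/{n}.png',cv2.cvtColor(p['pixels'],cv2.COLOR_RGB2BGR))
def cloud(p):
    K=np.array(p['intrinsics']);z=p['range_z'];v,u=np.mgrid[:400,:640]
    c=np.stack([(u-K[0,2])/K[0,0]*z,(v-K[1,2])/K[1,1]*z,z],-1)
    M=cv2.Rodrigues(np.array(p['rvec'],float))[0]
    w=(c-np.array(p['tvec']).ravel())@M
    w[z==0]=np.nan
    return w
def ray(p,uv,h):
    K=np.array(p['intrinsics']);M=cv2.Rodrigues(np.array(p['rvec'],float))[0]
    d=M.T@np.linalg.solve(K,[uv[0],uv[1],1.]);o=-M.T@np.array(p['tvec']).ravel()
    return o+d*(h-o[2])/d[2]
E
python3 - <<'E'
from h import *
o=get_obs();print({k:np.round(v,3) for k,v in o.items()})
for n in ['top','scene']:
    p=camera(n);save(p,n+'0');w=cloud(p)
    for t in ['core_short','core_middle','core_long','row_short','row_middle','row_long','core_tray','bar_handle','bar_hinge','tin_a','beaker']:
        for d in landmark_of(p,t)[:3]:
            c=d['centre'];i=tuple(np.clip(np.round(c[::-1]).astype(int),0,[399,639]))
            print(n,t,np.round(c,1),round(d['confidence'],2),np.round(w[i],3))
E
```

```text
{'clock': np.float64(0.0), 'joint_pos': array([1.231, 0.241, 0.004, 1.335, 0.   , 1.571]), 'joint_vel': array([-0.   ,  0.002, -0.001, -0.002,  0.001,  0.002]), 'tau': array([ 1.0000e-03, -3.7232e+01,  2.5241e+01,  1.7000e-02,  0.0000e+00,
       -0.0000e+00]), 'eef_pos': array([0.166, 0.471, 0.249]), 'tool_rot': array([ 0.169,  0.986, -0.001, -0.   ]), 'ft_force': array([-0.692, -0.043,  0.795]), 'ft_torque': array([-0.026,  0.027, -0.001]), 'grasp_force': np.float64(0.0), 'grip_width': np.float64(0.085)}
top core_short [422.2 177.8] 0.56 [ 0.559 -0.275  0.091]
top core_middle [292.4 210.7] 0.71 [0.477 0.106 0.016]
top core_long [261.7 207. ] 0.9 [0.492 0.199 0.011]
top core_long [292.1 209.5] 0.35 [0.48  0.106 0.018]
top row_middle [420.2 181.3] 0.4 [ 0.556 -0.283  0.038]
top core_tray [383.5 206.3] 0.72 [ 0.486 -0.178  0.001]
top core_tray [472.3 218.7] 0.58 [ 0.438 -0.435  0.032]
top bar_handle [438.4 167.7] 0.8 [ 0.556 -0.259  0.295]
top bar_hinge [421.4 177. ] 0.63 [ 0.568 -0.286  0.041]
top tin_a [470.2 221.4] 0.61 [ 0.433 -0.429  0.032]
top tin_a [467.6 181.8] 0.59 [ 0.551 -0.431  0.028]
top beaker [175.6 211.4] 0.7 [0.486 0.459 0.021]
scene core_short [262.2 193.6] 0.73 [ 0.493  0.29  -0.   ]
scene core_short [228.7 181.3] 0.64 [0.468 0.464 0.013]
scene core_middle [293.9 210. ] 0.76 [0.47  0.095 0.013]
scene core_long [278.5 200.3] 0.67 [0.493 0.2   0.006]
scene row_long [258.9 191.3] 0.67 [0.483 0.297 0.018]
scene row_long [277.1 202.7] 0.47 [0.477 0.191 0.003]
scene core_tray [351.7 236.3] 0.7 [ 0.479 -0.172  0.005]
scene bar_handle [394.6 170.6] 0.76 [ 2.07   0.388 -0.682]
scene bar_hinge [391.6 226.6] 0.71 [ 0.565 -0.287  0.046]
scene tin_a [412.8 276.1] 0.82 [ 0.412 -0.446  0.018]
scene tin_a [432.6 251.6] 0.63 [ 0.542 -0.456  0.032]
scene beaker [228.4 179.9] 0.65 [0.472 0.474 0.013]
```

View pics/top0.png

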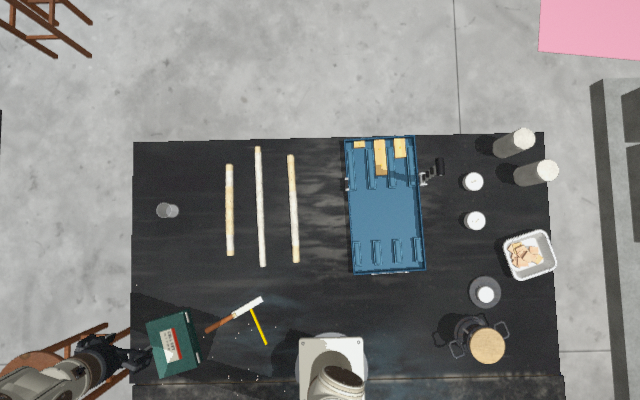

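View pics/scene0.png

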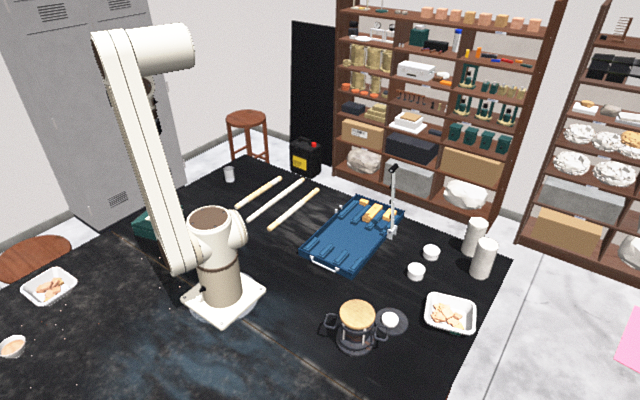

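The top view shows three cores lying along world x: short at column 229, long at 260, middle at 293. The tray is at columns 345–425 with its fillers at the far (+x) end. By filler size the left row is long, the centre row short and the right row middle. The bar stands upright at about (430,172), and the tins are at (473,181) and (475,220).

```bash
cat > m.py <<'E'
from h import *
p=camera('top');w=cloud(p);im=p['pixels'];hsv=cv2.cvtColor(im,cv2.COLOR_RGB2HSV)
K=np.array(p['intrinsics']);print('px/mm',K[0,0])
for n,(a,b),h in [('short',(215,243),.021),('long',(246,275),.018),('mid',(280,306),.020)]:
    m=np.zeros((400,640),bool);m[135:285,a:b]=hsv[135:285,a:b,2]>130
    v,u=np.nonzero(m);P=np.array([ray(p,(x,y),h)[:2] for x,y in zip(u,v)])
    r=cv2.minAreaRect(P.astype(np.float32)*1000)
    c=P.mean(0);ev,V=np.linalg.eigh(np.cov(P.T));d=V[:,1]*np.sign(V[0,1]);t=(P-c)@d
    mid=c+d*(t.max()+t.min())/2
    print(n,'mean',c.round(4),'mid',mid.round(4),'len',np.ptp(t).round(3),'ang',np.degrees(np.arctan2(d[1],d[0])).round(2),'rect',np.round(r[1],1),'z',np.nanmedian(w[m][:,2]).round(4))
m=(hsv[...,0]>95)&(hsv[...,0]<115)&(hsv[...,1]>120)&(hsv[...,2]>50);m[:,:335]=0;m[:,435:]=0;m[:130]=0;m[280:]=0
P=w[m];P=P[np.isfinite(P[:,0])]
r=cv2.minAreaRect((P[:,:2]*1000).astype(np.float32));print('tray',r,'z',np.percentile(P[:,2],[2,50,98]).round(4))
print('base uv of cores heights; camera pos',(-cv2.Rodrigues(np.array(p['rvec'],float))[0].T@np.array(p['tvec']).ravel()).round(3))
Y=w[...,:];q=np.isfinite(w[...,2])&(w[...,2]>.2)&(w[...,0]>.4)&(w[...,0]<.75)&(w[...,1]<-.1)&(w[...,1]>-.5)
print('handle',np.median(w[q],0).round(3),w[q].min(0).round(3),w[q].max(0).round(3))
wd=(hsv[...,0]>12)&(hsv[...,0]<30)&(hsv[...,1]>60)&(hsv[...,2]>130);wd[:,:345]=0;wd[:,420:]=0;wd[:130]=0;wd[200:]=0
n,l,s,c=cv2.connectedComponentsWithStats(wd.astype(np.uint8))
for i in range(1,n):
    if s[i,4]>15:
        Q=w[l==i];print('filler',np.nanmean(Q,0).round(3),(np.nanmax(Q,0)-np.nanmin(Q,0)).round(3))
E
python3 m.py
```

```text
px/mm 363.1224329016899
short mean [0.5242 0.2975] mid [0.5332 0.2975] len 0.369 ang 0.25 rect [ 83.6 368.8] z 0.0168
long mean [0.5242 0.2044] mid [0.5147 0.2043] len 0.404 ang 0.92 rect [ 87.  401.6] z 0.0145
mid mean [0.506  0.1024] mid [0.5179 0.1027] len 0.391 ang 1.48 rect [ 77.4 388.8] z 0.0159
tray ((491.78265380859375, -173.95852661132812), (411.0395812988281, 219.4101104736328), 2.34550142288208) z [-0.0007  0.0164  0.0337]
base uv of cores heights; camera pos [ 0.433 -0.002  1.125]
handle [ 0.56  -0.264  0.293] [ 0.541 -0.275  0.202] [ 0.58  -0.255  0.3  ]
filler [ 0.636 -0.168  0.023] [0.109 0.038 0.019]
filler [ 0.664 -0.228  0.022] [0.061 0.037 0.014]
filler [ 0.678 -0.104  0.022] [0.022 0.033 0.022]
```

Emit:
arm_command(
  slide=[
    [0,0,0],
    [0,0,0],
    [0,0,0],
    [0,0,0],
    [0,0,0],
  ],
  spin=[-5,-10,-15,-19.5,-19.5],
)

```text
clock: 1.88
eef_pos: [0.1667, 0.4714, 0.25]
tool_rot: [0.0, 1.0, -0.0, -0.0]
ft_force: [-0.4, 0.2, -0.7]
grip_width: 0.0857
grasp_force: 0.0
```

```bash
python3 -c "
from h import *
o=get_obs();print(o['joint_pos'].round(3),R.from_quat(o['tool_rot']).as_matrix().round(3),o['clock'])"
```

```text
[ 1.231  0.241  0.005  1.335 -0.     1.231] [[-1.  0. -0.]
 [ 0.  1. -0.]
 [ 0. -0. -1.]] 1.875
```

```bash
cat > m2.py <<'E'
from h import *
p=camera('top');im=p['pixels'];hsv=cv2.cvtColor(im,cv2.COLOR_RGB2HSV)
for n,(a,b),h in [('short',(215,243),.021),('long',(246,275),.018),('mid',(280,306),.020)]:
    m=np.zeros((400,640),np.uint8);m[144:270,a:b]=hsv[144:270,a:b,2]>125
    k,l,s,c=cv2.connectedComponentsWithStats(m);m=l==1+np.argmax(s[1:,4])
    v,u=np.nonzero(m);P=np.array([ray(p,(x,y),h)[:2] for x,y in zip(u,v)])
    r=cv2.minAreaRect(P.astype(np.float32)*1000)
    vx,vy,cx,cy=cv2.fitLine(P.astype(np.float32),cv2.DIST_HUBER,0,.001,.001).ravel()
    d=np.array([vx,vy])*np.sign(vx);c=P.mean(0);t=(P-c)@d;s=(P-c)@[-d[1],d[0]]
    print(n,'mid',(c+d*(t.max()+t.min())/2).round(4),'len',np.ptp(t).round(3),np.ptp(s).round(3),'ang',np.degrees(np.arctan2(d[1],d[0])).round(2),'rect',np.round(r[0],1),np.round(r[1],1))
E
python3 m2.py
```

```text
short mid [0.4874 0.2974] len 0.278 0.024 ang 0.03 rect [487.4 297.5] [ 24.4 277.7]
long mid [0.4968 0.2048] len 0.368 0.021 ang 1.8 rect [496.8 204.8] [368.2  20.8]
mid mid [0.4875 0.1024] len 0.331 0.024 ang 2.24 rect [487.5 101.9] [330.5  23.5]
```

Emit:
arm_command(
  slide=[
    [-6,-3.3,2],
    [-12,-6.5,4],
    [-18,-9.8,6],
    [-24,-13,8],
    [-30,-16.3,10],
  ],
  spin=[0,0,0,0,0],
  jaw=6,
)

```text
clock: 2.55
eef_pos: [0.432, 0.3275, 0.1618]
tool_rot: [0.0, 1.0, 0.0, 0.0]
ft_force: [0.7, 1.1, 0.1]
grip_width: 0.0598
grasp_force: 0.0
```

Emit:
arm_command(
  slide=[
    [-2,-1.1,3],
    [-2,-1.1,7],
    [-2,-1.1,8],
    [-2,-1.1,8],
    [-2,-1.1,8],
  ],
  spin=[0,0,0,0,0],
)

```text
clock: 3.18
eef_pos: [0.451, 0.3186, 0.0839]
tool_rot: [-0.001, 1.0, 0.001, 0.001]
ft_force: [0.3, 0.6, 0.3]
grip_width: 0.06
grasp_force: 0.0
```

```bash
python3 - <<'E'
from h import *
o=get_obs();print(o['joint_pos'].round(3),o['eef_pos'].round(4),o['tool_rot'].round(4))
p=camera('wrist');save(p,'w1')
E
```

```text
[ 0.615  0.466 -0.125  0.977 -0.     0.614] [0.451  0.3186 0.0839] [-6.0e-04  1.0e+00  9.0e-04  1.3e-03]
```

View pics/w1.png

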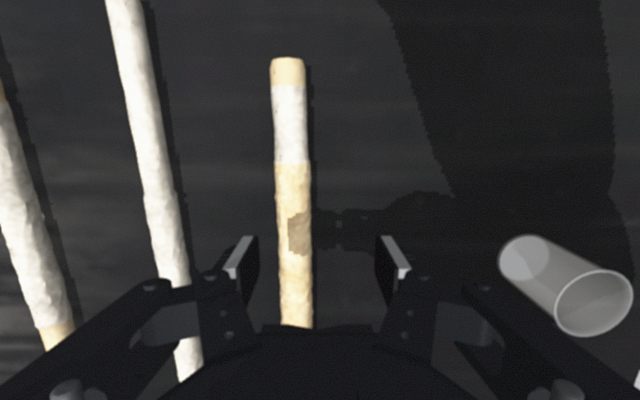

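The wrist view shows the short core at column 290, between the fingers but offset to the -y side as expected. The beaker is clear at right (530,270). Now finish the approach and grasp.

Emit:
arm_command(
  slide=[
    [-3.6,-2.1,1],
    [-3.6,-2.1,3],
    [-3.6,-2.1,5],
    [-3.6,-2.1,6.2],
    [-3.6,-2.1,6.2],
  ],
  spin=[0,0,0,0,0],
)

```text
clock: 3.85
eef_pos: [0.4859, 0.2966, 0.0201]
tool_rot: [-0.0, 1.0, -0.0, -0.0]
ft_force: [0.2, -0.8, 0.0]
grip_width: 0.06
grasp_force: 0.0
```

Emit:
arm_command(
  slide=[
    [0,0,0],
    [0,0,0],
    [0,0,0],
    [0,0,0],
    [0,0,0],
  ],
  spin=[0,0,0,0,0],
  jaw=1,
)

```text
clock: 4.47
eef_pos: [0.4872, 0.2974, 0.0217]
tool_rot: [-0.0, 1.0, 0.001, 0.001]
ft_force: [-1.4, 1.2, 5.5]
grip_width: 0.023
grasp_force: 59.0
```

Emit:
arm_command(
  slide=[
    [0,0,-4],
    [0,0,-8],
    [0.6,-5,-10],
    [1.2,-11,-10],
    [1.8,-17,-10],
  ],
  spin=[0,0,0,0,0],
)

```text
clock: 5.1
eef_pos: [0.4681, 0.1249, 0.1206]
tool_rot: [-0.001, 1.0, -0.0, 0.001]
ft_force: [1.2, -1.2, -1.1]
grip_width: 0.0229
grasp_force: 59.6
```

Emit:
arm_command(
  slide=[
    [0.6,-5.5,0],
    [1.2,-11,0],
    [1.8,-16.5,0],
    [2.4,-22,0],
    [3,-28,0],
  ],
  spin=[0,0,0,-1.2,-2.4],
)

```text
clock: 5.72
eef_pos: [0.4379, -0.1552, 0.1203]
tool_rot: [-0.022, 1.0, -0.0, 0.0]
ft_force: [0.6, 0.2, -1.0]
grip_width: 0.0231
grasp_force: 59.6
```

Emit:
arm_command(
  slide=[
    [0,0,0],
    [0,0,0],
    [0,0,0],
    [0,0,0],
    [0,0,0],
  ],
  spin=[0,0,0,0,0],
)

```text
clock: 6.35
eef_pos: [0.4387, -0.1526, 0.1202]
tool_rot: [-0.022, 1.0, 0.0, -0.0]
ft_force: [0.5, -0.4, -1.7]
grip_width: 0.023
grasp_force: 59.7
```

```bash
python3 - <<'E'
from h import *
o=get_obs();print(o['joint_pos'].round(3),o['eef_pos'].round(4),o['tool_rot'].round(4),o['grip_width'])
p=camera('wrist');save(p,'w2')
E
```

```text
[-0.335  0.274 -0.31   0.987 -0.    -0.379] [ 0.4387 -0.1526  0.1202] [-0.0222  0.9998  0.     -0.    ] 0.0230219178493838
```

View pics/w2.png

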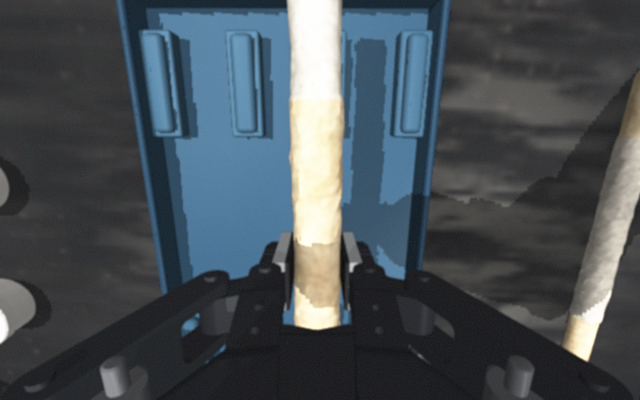

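The core is held straight. The tray's -x end wall is at row ~10, its side walls at columns 130 and 440, and the ribs at 160, 245 and 415. I'll use this close view to refine the tray pose.

```bash
cat > t.py <<'E'
from h import *
p=camera('wrist');w=cloud(p);hsv=cv2.cvtColor(p['pixels'],cv2.COLOR_RGB2HSV)
m=(hsv[...,0]>95)&(hsv[...,0]<120)&(hsv[...,1]>90)
P=w[m&np.isfinite(w[...,2])]
a=np.radians(2.4);Q=(P[:,:2]-[.4914,-.174])@np.array([[np.cos(a),-np.sin(a)],[np.sin(a),np.cos(a)]])
z=P[:,2]
print('floor',np.median(z[(abs(Q[:,0]+80)<20)]).round(4))
hi=z>.018
for lo,hi_ in [(-.19,-.15),(-.15,-.11)]:
    s=hi&(Q[:,0]>lo)&(Q[:,0]<hi_)
    hh,e=np.histogram(Q[s,1],np.arange(-.12,.121,.004));print(lo,[(round(float(b+.002),3),int(c)) for b,c in zip(e,hh) if c>15])
for lo,hi_ in [(-.07,-.05),(.05,.07)]:
    s=(z>.027)&(Q[:,1]>lo)&(Q[:,1]<hi_)&(Q[:,0]<-.17);print('endwall top x',np.percentile(Q[s,0],[5,50,95]).round(4))
for lo,hi_ in [(-.18,-.14),(-.10,-.07)]:
  for sg in(1,-1):
    s=(z>.027)&(Q[:,0]>lo)&(Q[:,0]<hi_)&(Q[:,1]*sg>.09);print('side',lo,sg,s.sum(),np.percentile(Q[s,1],[5,50,95]).round(4) if s.any() else '')
E
python3 t.py
```

```text
floor nan
-0.19 [(-0.11, 27), (-0.106, 443), (-0.102, 709), (-0.098, 104), (-0.094, 238), (-0.09, 241), (-0.086, 387), (-0.082, 196), (-0.042, 70), (-0.038, 157), (-0.034, 231), (-0.03, 241), (-0.026, 251), (-0.022, 281), (-0.018, 66), (0.042, 121), (0.082, 101), (0.086, 305), (0.09, 250), (0.094, 236), (0.098, 196), (0.102, 143), (0.106, 727), (0.11, 169)]
-0.15 [(-0.11, 27), (-0.106, 372), (-0.102, 648), (-0.098, 124), (-0.094, 309), (-0.09, 327), (-0.086, 515), (-0.082, 282), (-0.042, 95), (-0.038, 198), (-0.034, 304), (-0.03, 318), (-0.026, 329), (-0.022, 366), (-0.018, 89), (0.042, 55), (0.082, 121), (0.086, 405), (0.09, 334), (0.094, 321), (0.098, 255), (0.102, 157), (0.106, 627), (0.11, 144)]
  return _methods._mean(a, axis=axis, dtype=dtype,
  ret = ret.dtype.type(ret / rcount)
Traceback (most recent call last):
  File "t.py", line 13, in <module>
    s=(z>.027)&(Q[:,1]>lo)&(Q[:,1]<hi_)&(Q[:,0]<-.17);print('endwall top x',np.percentile(Q[s,0],[5,50,95]).round(4))
                                                                            ~~~~~~~~~~~~~^^^^^^^^^^^^^^^^^^
IndexError: index -1 is out of bounds for axis 0 with size 0
```

```bash
sed -i '/^for lo,hi_ in \[(-.07/,$d' t.py; cat >> t.py <<'E'
print('range Q',np.percentile(Q[:,0],[0,1,10,50,90,99]).round(4),'z',np.percentile(z,[1,10,50,90,99]).round(4))
o=get_obs();print(o['eef_pos'].round(4))
for u,v in [(270,5),(270,14),(245,34),(245,132),(200,70),(200,180),(200,240),(400,200),(415,132)]:
    x=w[v,u];q=(x[:2]-[.4914,-.174])@np.array([[np.cos(a),-np.sin(a)],[np.sin(a),np.cos(a)]]);print((u,v),q.round(4),x[2].round(4),hsv[v,u])
E
python3 t.py 2>/dev/null|grep -v '^-0'
```

```text
floor nan
range Q [-0.1983 -0.1973 -0.1862 -0.114  -0.0172  0.0268] z [0.0014 0.0022 0.0035 0.0253 0.0305]
[ 0.4387 -0.1531  0.1202]
(270, 5) [-0.1969 -0.0107] 0.01 [102 113  52]
(270, 14) [-0.1936 -0.012 ] 0.0028 [103 117 137]
(245, 34) [-0.1748 -0.0266] 0.0238 [102 119 141]
(245, 132) [-0.1092 -0.0306] 0.024 [103 114 119]
(200, 70) [-0.155  -0.0673] 0.004 [103 117 168]
(200, 180) [-0.0687 -0.0763] 0.0038 [103 119 161]
(200, 240) [-0.0135 -0.0823] 0.0031 [104 122 152]
(400, 200) [-0.0511  0.0953] 0.0024 [104 116 121]
(415, 132) [-0.1095  0.096 ] 0.0238 [103 114 121]
```

Emit:
arm_command(
  slide=[
    [0.16,-2.25,0],
    [0.16,-2.25,0],
    [0.16,-2.25,3],
    [0.16,-2.25,5.5],
    [0.16,-2.25,6.5],
  ],
  spin=[0,0,0,0,0],
)

```text
clock: 7.12
eef_pos: [0.4367, -0.1751, 0.0538]
tool_rot: [-0.021, 1.0, 0.001, -0.001]
ft_force: [0.4, 0.1, -1.1]
grip_width: 0.0234
grasp_force: 59.7
```

Emit:
arm_command(
  slide=[
    [0,0,1],
    [0,0,2],
    [0,0,2.6],
    [0,0,3],
    [0,0,3],
  ],
  spin=[0,0,0,0,0],
)

```text
clock: 7.75
eef_pos: [0.438, -0.1762, 0.0252]
tool_rot: [-0.021, 1.0, -0.0, 0.0]
ft_force: [0.9, -0.2, -0.8]
grip_width: 0.0229
grasp_force: 59.7
```

```bash
cat > pl.py <<'E'
from h import *
import sys
o=get_obs();print(o['eef_pos'].round(4),o['ft_force'].round(1),o['grip_width'].round(4),o['joint_pos'].round(2))
p=camera('top');save(p,sys.argv[1]);q=p['pixels'][120:290,320:460]
cv2.imwrite(f'pics/{sys.argv[1]}c.png',cv2.resize(q,None,fx=3.5,fy=3.5,interpolation=cv2.INTER_CUBIC)[...,::-1])
E
python3 pl.py t1
```

```text
Traceback (most recent call last):
  File "pl.py", line 3, in <module>
    o=get_obs();print(o['eef_pos'].round(4),o['ft_force'].round(1),o['grip_width'].round(4),o['joint_pos'].round(2))
                                                                   ^^^^^^^^^^^^^^^^^^^^^
AttributeError: 'float' object has no attribute 'round'
```

Emit:
arm_command(
  slide=[
    [0,0,0],
    [0,0,0],
    [0,0,0],
    [0,0,0],
    [0,0,-1],
  ],
  spin=[0,0,0,0,0],
  jaw=4.5,
)

```text
clock: 8.38
eef_pos: [0.4372, -0.1758, 0.0349]
tool_rot: [-0.021, 1.0, 0.0, -0.001]
ft_force: [-0.5, -0.1, 0.7]
grip_width: 0.0451
grasp_force: 0.0
```

Emit:
arm_command(
  slide=[
    [0,0,-4],
    [0,0,-9],
    [0,5.5,-9],
    [0,11,-9],
    [0,17,-9],
  ],
  spin=[0,0,0,0,0],
)

```text
clock: 9.0
eef_pos: [0.431, -0.005, 0.1263]
tool_rot: [-0.02, 1.0, 0.0, 0.001]
ft_force: [1.7, 1.0, 0.2]
grip_width: 0.0448
grasp_force: 0.0
```

```bash
sed -i "s/o\['grip_width'\].round(4)/round(float(o['grip_width']),4)/" pl.py
python3 pl.py t1
```

```text
[ 0.431  -0.005   0.1263] [1.7 1.  0.2] 0.0448 [-0.01  0.21 -0.39  0.98  0.   -0.05]
```

View pics/t1c.png

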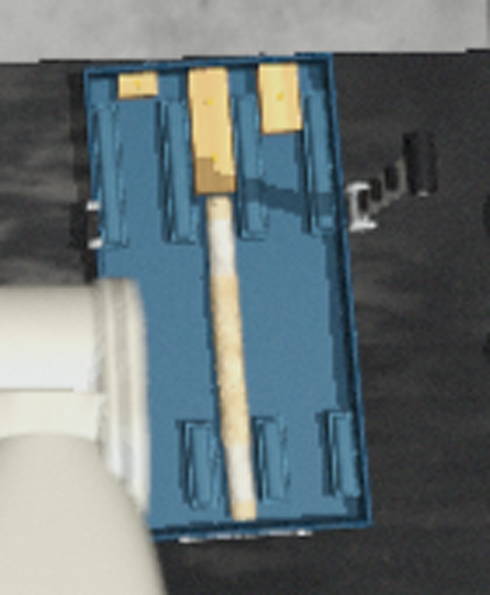

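The short core lies in the centre row between the filler (rows 70–190) and the -x wall (row 520), with a small gap at each end. Next is the long core.

Emit:
arm_command(
  slide=[
    [-1.8,5,0],
    [-3.6,10,0],
    [-5.4,15,0],
    [-7.4,20.7,1.5],
    [-7.4,20.7,3.5],
  ],
  spin=[0,0.5,0.5,0.5,0.5],
  jaw=6,
)

```text
clock: 9.68
eef_pos: [0.498, 0.2081, 0.091]
tool_rot: [-0.02, 1.0, 0.001, 0.002]
ft_force: [0.3, -0.6, 0.1]
grip_width: 0.0599
grasp_force: 0.0
```

Emit:
arm_command(
  slide=[
    [0,0,0],
    [0,0,0],
    [0,0,0],
    [0,0,0],
    [0,0,0],
  ],
  spin=[0,0,0,0,0],
)

```text
clock: 10.3
eef_pos: [0.4961, 0.2034, 0.0906]
tool_rot: [-0.016, 1.0, 0.0, 0.0]
ft_force: [-0.6, -0.5, -0.5]
grip_width: 0.0605
grasp_force: 0.0
```

```bash
cat > g.py <<'E'
from h import *
import sys
# target world xy and yaw deg -> remaining slide/spin
o=get_obs();x,y,th=map(float,sys.argv[1:4]);M=R.from_quat(o['tool_rot']).as_matrix()
d=M.T@(np.array([x,y,o['eef_pos'][2]])-o['eef_pos'])
yaw=np.degrees(np.arctan2(-M[1,0],-M[0,0]))
print('eef',o['eef_pos'].round(4),'slide cm',(d*100).round(2),'spin',round(yaw-th,2),'j',o['joint_pos'].round(2),'t',o['clock'])
E
python3 g.py .4968 .2048 1.8; python3 - <<'E'
from h import *
p=camera('top');w=cloud(p);h=cv2.cvtColor(p['pixels'],cv2.COLOR_RGB2HSV)
m=(h[...,2]>150)&(w[...,2]>.012)&(w[...,2]<.05)
a=np.radians(2.4);q=(w[...,:2]-[.4914,-.174])@np.array([[np.cos(a),-np.sin(a)],[np.sin(a),np.cos(a)]])
s=m&(abs(q[...,1])<.02)&(q[...,0]<.085)&(q[...,0]>-.2)
Q=q[s];Z=w[...,2][s]
for l in np.arange(-.2,.09,.04):
    k=(Q[:,0]>=l)&(Q[:,0]<l+.04)
    if k.any():print(l.round(2),Q[k,1].mean().round(4),np.median(Z[k]).round(4),Q[k,0].min().round(4),Q[k,0].max().round(4))
E
```

```text
eef [0.4961 0.2034 0.0906] slide cm [-0.08  0.14  0.  ] spin 0.09 j [ 0.39  0.43 -0.16  0.98 -0.    0.36] t 10.3
-0.2 -0.0019 0.0211 -0.1936 -0.1602
-0.16 -0.0005 0.0213 -0.1587 -0.1213
-0.12 -0.0009 0.0217 -0.1197 -0.08
-0.08 -0.0003 0.0217 -0.0798 -0.0401
-0.04 -0.0008 0.0215 -0.0399 -0.0003
0.0 -0.0008 0.0215 0.0001 0.0398
0.04 -0.0013 0.0206 0.04 0.0798
0.08 -0.0035 0.0215 0.0818 0.0849
```

Emit:
arm_command(
  slide=[
    [-0.1,0.14,3],
    [-0.1,0.14,6],
    [-0.1,0.14,7],
    [-0.1,0.14,7],
    [-0.1,0.14,7],
  ],
  spin=[0,0,0,0,0],
)

```text
clock: 10.98
eef_pos: [0.4978, 0.2055, 0.0213]
tool_rot: [-0.017, 1.0, 0.0, 0.001]
ft_force: [-0.0, -0.0, 0.7]
grip_width: 0.06
grasp_force: 0.0
```

Emit:
arm_command(
  slide=[
    [0,0,0],
    [0,0,0],
    [0,0,0],
    [0,0,0],
    [0,0,0],
  ],
  spin=[0,0,0,0,0],
  jaw=1,
)

```text
clock: 11.6
eef_pos: [0.4974, 0.2056, 0.0212]
tool_rot: [-0.017, 1.0, 0.001, 0.001]
ft_force: [-0.9, -0.5, 6.0]
grip_width: 0.0195
grasp_force: 59.1
```

Emit:
arm_command(
  slide=[
    [0,0,-4],
    [0,0,-8],
    [0.7,-5,-10],
    [1.3,-11,-10],
    [2,-17,-10],
  ],
  spin=[0,0,0,0,-0.6],
)

```text
clock: 12.22
eef_pos: [0.4823, 0.0331, 0.1204]
tool_rot: [-0.023, 1.0, -0.0, 0.0]
ft_force: [0.5, -1.0, -1.2]
grip_width: 0.0194
grasp_force: 59.5
```

Emit:
arm_command(
  slide=[
    [0.4,-4,0],
    [0.8,-8,0],
    [1.2,-12,0],
    [1.2,-13,0],
    [1.2,-13,0],
  ],
  spin=[0,0,0,0,0],
)

```text
clock: 12.85
eef_pos: [0.476, -0.0961, 0.1199]
tool_rot: [-0.021, 1.0, 0.0, -0.0]
ft_force: [-0.2, 0.2, -0.8]
grip_width: 0.0196
grasp_force: 59.5
```

```bash
python3 g.py .4800 -.1120 2.4
```

```text
eef [ 0.476  -0.0961  0.1199] slide cm [-0.33 -1.6  -0.  ] spin 0.05 j [-0.2   0.31 -0.26  1.    0.   -0.24] t 12.85
```

Emit:
arm_command(
  slide=[
    [-0.4,-1.6,0],
    [-0.4,-1.6,0],
    [-0.4,-1.6,3],
    [-0.4,-1.6,5.5],
    [-0.4,-1.6,6.5],
  ],
  spin=[0,0,0,0,0],
)

```text
clock: 13.48
eef_pos: [0.4799, -0.1108, 0.0537]
tool_rot: [-0.023, 1.0, 0.0, -0.001]
ft_force: [0.3, 0.2, -1.7]
grip_width: 0.0196
grasp_force: 59.5
```

Emit:
arm_command(
  slide=[
    [0,0,1],
    [0,0,2],
    [0,0,2.6],
    [0,0,3],
    [0,0,3],
  ],
  spin=[0,0,0,0,0],
)

```text
clock: 14.1
eef_pos: [0.4809, -0.1117, 0.0251]
tool_rot: [-0.022, 1.0, 0.0, -0.0]
ft_force: [-0.0, -0.3, -0.9]
grip_width: 0.0194
grasp_force: 59.5
```

Emit:
arm_command(
  slide=[
    [0,0,0],
    [0,0,0],
    [0,0,0],
    [0,0,0],
    [0,0,-1],
  ],
  spin=[0,0,0,0,0],
  jaw=4.2,
)

```text
clock: 14.72
eef_pos: [0.4802, -0.1115, 0.0349]
tool_rot: [-0.022, 1.0, 0.0, -0.001]
ft_force: [0.3, -0.3, 0.5]
grip_width: 0.0419
grasp_force: 0.0
```

Emit:
arm_command(
  slide=[
    [0,0,-4],
    [0,0,-8],
    [0,5,-9],
    [0,11,-9],
    [0,17,-9],
  ],
  spin=[0,0,0,0,0],
)

```text
clock: 15.35
eef_pos: [0.4738, 0.0596, 0.1264]
tool_rot: [-0.021, 1.0, 0.0, 0.001]
ft_force: [0.5, 0.6, -0.0]
grip_width: 0.0419
grasp_force: 0.0
```

```bash
python3 g.py .4875 .1024 2.24; cat > c.py <<'E'
from h import *
p=camera('top');w=cloud(p);h=cv2.cvtColor(p['pixels'],cv2.COLOR_RGB2HSV)
m=(h[...,2]>150)&(w[...,2]>.012)&(w[...,2]<.05)
a=np.radians(2.4);q=(w[...,:2]-[.4914,-.174])@np.array([[np.cos(a),-np.sin(a)],[np.sin(a),np.cos(a)]])
for r,e in [(-.062,.135),(0,.085),(.062,.178)]:
    s=m&(abs(q[...,1]-r)<.02)&(q[...,0]<e)&(q[...,0]>-.2)
    if s.sum()<20: continue
    Q=q[s];Z=w[...,2][s]
    b=[((Q[k,1].mean()-r).round(4),np.median(Z[k]).round(4)) for l in np.arange(-.2,.18,.06) for k in [(Q[:,0]>=l)&(Q[:,0]<l+.06)] if k.sum()>5]
    print(r,Q[:,0].min().round(4),Q[:,0].max().round(4),[tuple(map(float,t)) for t in b])
E
python3 c.py; python3 pl.py t2
```

```text
eef [0.4738 0.0596 0.1264] slide cm [-1.55  4.22  0.  ] spin 0.21 j [ 0.13  0.29 -0.27  1.01  0.    0.08] t 15.35
0 -0.1936 0.0827 [(-0.0016, 0.021), (-0.0005, 0.0218), (-0.0003, 0.0216), (-0.0005, 0.0213), (-0.0014, 0.0209)]
0.062 -0.1934 0.1746 [(-0.001, 0.018), (-0.0005, 0.0185), (-0.0004, 0.0191), (-0.0001, 0.0192), (-0.0007, 0.0195), (-0.0007, 0.0192), (-0.0005, 0.0168)]
[0.4731 0.0666 0.1263] [ 0.   4.7 -0.1] 0.0418 [ 0.14  0.29 -0.27  1.01  0.01  0.09]
```

View pics/t2.png

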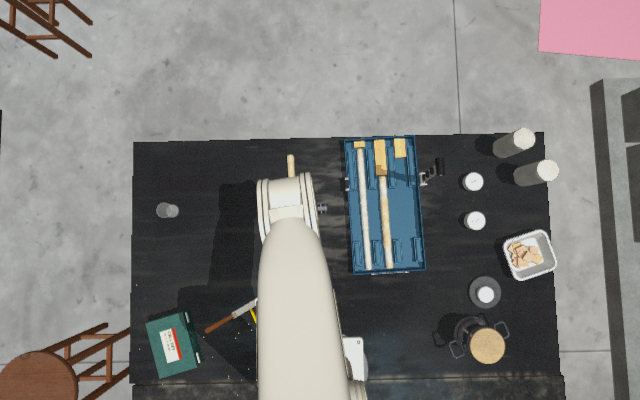

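Both cores lie flat in their rows: long at column ~363, short at ~386. Next is the middle core.

Emit:
arm_command(
  slide=[
    [-1.5,3.4,0],
    [-1.5,3.4,1.5],
    [-1.5,3.4,3.5],
    [-1.5,3.4,3.5],
    [-1.5,3.4,3.5],
  ],
  spin=[0,0,0,0,0],
  jaw=6,
)

```text
clock: 16.08
eef_pos: [0.4869, 0.0919, 0.0904]
tool_rot: [-0.021, 1.0, -0.0, -0.0]
ft_force: [0.3, -0.5, -1.2]
grip_width: 0.0603
grasp_force: 0.0
```

```bash
python3 g.py .4875 .1024 2.24
```

```text
eef [0.4869 0.0919 0.0904] slide cm [-0.1   1.04 -0.  ] spin 0.22 j [ 0.19  0.36 -0.27  0.94 -0.    0.14] t 16.075
```

Emit:
arm_command(
  slide=[
    [0.9,1,0],
    [0.9,1,4],
    [0.9,1,6],
    [0.9,1,7],
    [0.9,1,7],
  ],
  spin=[0,0,0,0,0],
)

```text
clock: 16.7
eef_pos: [0.4772, 0.1026, 0.0202]
tool_rot: [-0.022, 1.0, -0.0, -0.0]
ft_force: [-0.9, -0.2, -0.2]
grip_width: 0.0604
grasp_force: 0.0
```

Emit:
arm_command(
  slide=[
    [0,0,0],
    [0,0,0],
    [0,0,0],
    [0,0,0],
    [0,0,0],
  ],
  spin=[0,0,0,0,0],
  jaw=1,
)

```text
clock: 17.32
eef_pos: [0.4784, 0.1028, 0.0215]
tool_rot: [-0.022, 1.0, 0.001, 0.001]
ft_force: [-1.4, 0.8, 6.6]
grip_width: 0.0214
grasp_force: 58.8
```

Emit:
arm_command(
  slide=[
    [0,0,-4],
    [0,0,-8],
    [0.3,-5,-10],
    [0.6,-11,-10],
    [0.8,-17,-10],
  ],
  spin=[0,0,0,0,0],
)

```text
clock: 17.95
eef_pos: [0.4772, -0.0693, 0.121]
tool_rot: [-0.023, 1.0, -0.0, 0.001]
ft_force: [0.9, -1.0, -0.6]
grip_width: 0.0219
grasp_force: 59.7
```

Emit:
arm_command(
  slide=[
    [0,-4,0],
    [0,-8,0],
    [0,-12,0],
    [0,-14,0],
    [0,-14,0],
  ],
  spin=[0,0,0,0,0],
)

```text
clock: 18.58
eef_pos: [0.4831, -0.2085, 0.1201]
tool_rot: [-0.021, 1.0, 0.0, 0.0]
ft_force: [0.4, -0.4, -1.5]
grip_width: 0.0217
grasp_force: 59.6
```

```bash
python3 g.py .4552 -.2370 2.4
```

```text
eef [ 0.4831 -0.2085  0.1201] slide cm [ 2.9  -2.73 -0.  ] spin 0.01 j [-0.41  0.38 -0.15  1.04  0.   -0.45] t 18.575
```

Emit:
arm_command(
  slide=[
    [2.8,0,0],
    [2.8,-2.7,0],
    [2.8,-2.7,2.5],
    [2.8,-2.7,5.5],
    [2.8,-2.7,6.5],
  ],
  spin=[0,0,0,0,0],
)

```text
clock: 19.2
eef_pos: [0.455, -0.2338, 0.0535]
tool_rot: [-0.023, 1.0, 0.001, -0.002]
ft_force: [0.1, 0.3, -0.9]
grip_width: 0.0218
grasp_force: 59.6
```

Emit:
arm_command(
  slide=[
    [0,0,1],
    [0,0,2],
    [0,0,2.6],
    [0,0,3],
    [0,0,3],
  ],
  spin=[0,0,0,0,0],
)

```text
clock: 19.82
eef_pos: [0.4564, -0.2359, 0.0251]
tool_rot: [-0.022, 1.0, 0.0, -0.0]
ft_force: [-0.7, -0.4, -1.9]
grip_width: 0.0218
grasp_force: 59.6
```

Emit:
arm_command(
  slide=[
    [0,0,0],
    [0,0,0],
    [0,0,0],
    [0,0,0],
    [0,0,-1],
  ],
  spin=[0,0,0,0,0],
  jaw=4.2,
)

```text
clock: 20.45
eef_pos: [0.4557, -0.2355, 0.0349]
tool_rot: [-0.022, 1.0, 0.0, -0.001]
ft_force: [-0.5, -0.6, 0.2]
grip_width: 0.0417
grasp_force: 0.0
```

Emit:
arm_command(
  slide=[
    [0,0,-4],
    [0,0,-9],
    [4,5,-12],
    [8,10,-18],
    [10,15,-23],
  ],
  spin=[0,0,0,0,0],
)

```text
clock: 21.08
eef_pos: [0.3641, -0.1172, 0.2373]
tool_rot: [-0.021, 1.0, 0.0, 0.0]
ft_force: [0.3, -0.0, 1.1]
grip_width: 0.0418
grasp_force: 0.0
```

```bash
python3 c.py; python3 - <<'E'
from h import *
o=get_obs();print(o['eef_pos'].round(4),o['joint_pos'].round(2),o['clock'])
p=camera('top');save(p,'t3');w=cloud(p)
q=np.isfinite(w[...,2])&(w[...,2]>.1)&(w[...,2]<.33)&(w[...,0]>.5)&(w[...,0]<.65)&(w[...,1]<-.2)&(w[...,1]>-.35)
for lo,hi in [(.1,.2),(.2,.27),(.27,.285),(.285,.33)]:
    s=w[q&(w[...,2]>lo)&(w[...,2]<=hi)]
    if len(s):print('bar',lo,len(s),s.mean(0).round(4),s.min(0).round(4),s.max(0).round(4))
d=landmark_of(p,'bar_handle');print([(np.round(ray(p,e['centre'],.285),4),round(e['confidence'],2)) for e in d[:2]])
pic=p['pixels'][120:290,320:460];cv2.imwrite('pics/t3c.png',cv2.resize(pic,None,fx=3.5,fy=3.5,interpolation=cv2.INTER_CUBIC)[...,::-1])
p=camera('scene');w=cloud(p)
q=np.isfinite(w[...,2])&(w[...,2]>.2)&(w[...,2]<.33)&(w[...,0]>.5)&(w[...,0]<.65)&(w[...,1]<-.2)&(w[...,1]>-.35)
for lo,hi in [(.2,.25),(.25,.27),(.27,.285),(.285,.33)]:
    s=w[q&(w[...,2]>lo)&(w[...,2]<=hi)]
    if len(s):print('scene bar',lo,len(s),s.mean(0).round(4),s.min(0).round(4),s.max(0).round(4))
E
```

```text
-0.062 -0.1114 0.1349 [(0.0004, 0.0204), (0.0006, 0.0203), (0.001, 0.0207), (0.0013, 0.02), (0.0014, 0.0188)]
0 -0.0922 0.085 [(-0.0004, 0.0222), (-0.0006, 0.0215), (-0.0007, 0.0216), (-0.0015, 0.0207)]
0.062 -0.1928 0.1748 [(0.0021, 0.0191), (-0.0002, 0.0187), (-0.0006, 0.0191), (-0.0001, 0.0191), (-0.0008, 0.019), (-0.0009, 0.0189), (-0.0004, 0.0183)]
[ 0.3635 -0.1144  0.2425] [-0.31  0.   -0.29  1.27  0.   -0.35] 21.125
bar 0.1 52 [ 0.5589 -0.2749  0.1497] [ 0.5507 -0.2823  0.1011] [ 0.5709 -0.2679  0.1925]
bar 0.2 52 [ 0.5601 -0.2671  0.2265] [ 0.5506 -0.2733  0.2027] [ 0.5719 -0.2619  0.252 ]
bar 0.27 3 [ 0.55   -0.2624  0.2841] [ 0.5412 -0.2689  0.2833] [ 0.5676 -0.2565  0.2847]
bar 0.285 152 [ 0.5604 -0.2636  0.2937] [ 0.5407 -0.2749  0.2852] [ 0.5809 -0.2553  0.2989]
[(array([ 0.5573, -0.2686,  0.285 ]), 0.58)]
scene bar 0.2 56 [ 0.5585 -0.2695  0.2241] [ 0.5495 -0.2742  0.2018] [ 0.5725 -0.2595  0.2489]
scene bar 0.25 22 [ 0.5573 -0.267   0.2596] [ 0.5468 -0.2698  0.2511] [ 0.5709 -0.2632  0.269 ]
scene bar 0.27 10 [ 0.5517 -0.2655  0.2779] [ 0.5419 -0.2679  0.2705] [ 0.5671 -0.2594  0.2846]
scene bar 0.285 55 [ 0.5564 -0.2659  0.2937] [ 0.5406 -0.2732  0.286 ] [ 0.5814 -0.2537  0.3004]
```

View pics/t3c.png

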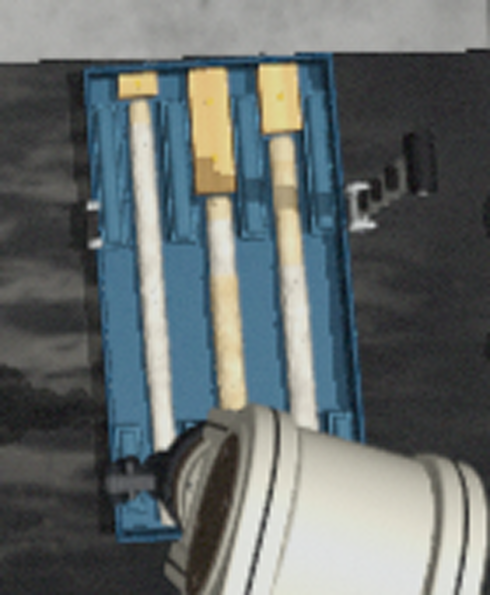

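All three cores lie in their rows between wall and filler, and the heights match cores flat on the floor. Now the bar: turn the tool 90° so the fingers close along the handle's axis, then rise to handle height.

Emit:
arm_command(
  slide=[
    [0,0,-1],
    [0,0,-2],
    [0,0,-3],
    [0,0,-4],
    [0,0,-4.5],
  ],
  spin=[10,20,30,40,50],
  jaw=8,
)

```text
clock: 21.9
eef_pos: [0.3659, -0.119, 0.2797]
tool_rot: [0.406, 0.914, -0.0, -0.001]
ft_force: [0.2, 0.6, -0.3]
grip_width: 0.08
grasp_force: 0.0
```

Emit:
arm_command(
  slide=[
    [0,0,0],
    [0,0,0],
    [0,0,0],
    [0,0,0],
    [0,0,0],
  ],
  spin=[10,20,30,40,40],
)

```text
clock: 22.52
eef_pos: [0.3657, -0.1188, 0.2793]
tool_rot: [0.691, 0.723, -0.001, -0.001]
ft_force: [0.8, 0.7, 0.1]
grip_width: 0.0801
grasp_force: 0.0
```

```bash
python3 g.py .558 -.17 2.4
```

```text
eef [ 0.3657 -0.1188  0.2793] slide cm [-5.98 18.98 -0.05] spin -89.81 j [-0.31  0.   -0.2   1.38 -0.    1.21] t 22.525
```

Emit:
arm_command(
  slide=[
    [-1.5,4.8,-0.3],
    [-3,9.5,-0.7],
    [-4.5,14.3,-0.7],
    [-6,19,-0.7],
    [-6,19,-0.7],
  ],
  spin=[0,0,0,0,0],
)

```text
clock: 23.15
eef_pos: [0.5604, -0.1708, 0.2833]
tool_rot: [0.69, 0.723, -0.001, -0.002]
ft_force: [-0.4, 0.7, -0.8]
grip_width: 0.08
grasp_force: 0.0
```

```bash
python3 g.py .5615 -.2645 -87.6; python3 - <<'E'
from h import *
p=camera('wrist');save(p,'w3');w=cloud(p)
q=np.isfinite(w[...,2])&(w[...,2]>.22)&(w[...,2]<.32)&(w[...,0]>.52)&(w[...,0]<.6)&(w[...,1]<-.22)&(w[...,1]>-.33)
s=w[q];print(len(s));
if len(s):print(s.mean(0).round(4),s.min(0).round(4),s.max(0).round(4))
print([(e['centre'],e['confidence']) for e in landmark_of(p,'bar_handle')[:2]])
E
```

```text
eef [ 0.5604 -0.1708  0.2833] slide cm [-9.36 -0.33 -0.01] spin 0.27 j [-0.3   0.41  0.33  1.5  -0.    1.23] t 23.15
0
[]
```

View pics/w3.png

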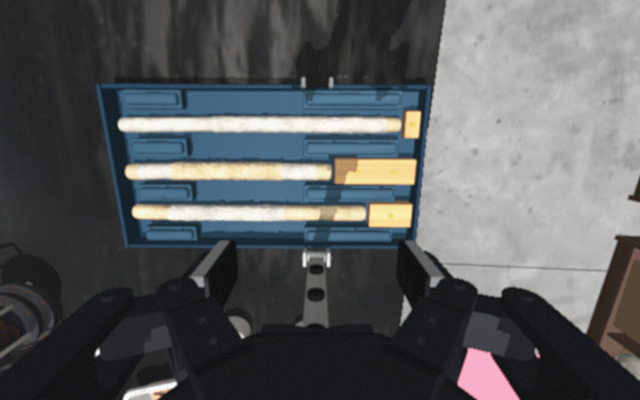

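The wrist view shows all three cores well seated. The bar's lower part is at column 317, midway between the fingers at 225 and 415. Moving in on the handle.

Emit:
arm_command(
  slide=[
    [-3,-0.2,-0.3],
    [-6,-0.2,-0.3],
    [-8,-0.3,-0.3],
    [-9.4,-0.3,-0.3],
    [-9.4,-0.3,-0.3],
  ],
  spin=[0,0.3,0.3,0.3,0.3],
)

```text
clock: 23.88
eef_pos: [0.5589, -0.2644, 0.2907]
tool_rot: [0.694, 0.72, 0.0, -0.0]
ft_force: [0.3, -0.9, -0.2]
grip_width: 0.0801
grasp_force: 0.0
```

Emit:
arm_command(
  slide=[
    [0,0,0],
    [0,0,0],
    [0,0,0],
    [0,0,0],
    [0,0,0],
  ],
  spin=[0,0,0,0,0],
  jaw=3,
)

```text
clock: 24.5
eef_pos: [0.563, -0.2628, 0.2919]
tool_rot: [0.692, 0.722, 0.003, 0.003]
ft_force: [8.4, 0.7, 1.0]
grip_width: 0.0388
grasp_force: 61.6
```

```bash
python3 g.py .5615 -.2645 -87.6
```

```text
eef [ 0.563  -0.2628  0.2919] slide cm [-0.16 -0.15 -0.  ] spin -0.03 j [-0.44  0.48  0.46  1.54  0.    1.09] t 24.5
```

Emit:
arm_command(
  slide=[
    [2.74,0,0.43],
    [5.29,0,1.11],
    [7.75,0,2.06],
    [10.1,0,3.26],
    [12.31,0,4.69],
  ],
  spin=[0,0,0,0,0],
)

```text
clock: 25.12
eef_pos: [0.5578, -0.1398, 0.2466]
tool_rot: [0.692, 0.721, 0.003, 0.004]
ft_force: [5.9, -0.1, 4.8]
grip_width: 0.0385
grasp_force: 61.4
```

Emit:
arm_command(
  slide=[
    [0,0,0],
    [0,0,0],
    [0,0,0],
    [0,0,0],
    [0,0,0],
  ],
  spin=[0,0,0,0,0],
)

```text
clock: 25.75
eef_pos: [0.5578, -0.1389, 0.246]
tool_rot: [0.692, 0.722, 0.003, 0.003]
ft_force: [6.8, 4.2, 4.0]
grip_width: 0.039
grasp_force: 61.9
```

```bash
python3 g.py .5527 -.0376 -87.6;python3 -c "
from h import *
o=get_obs();print(o['ft_force'].round(1),o['ft_torque'].round(2),o['grip_width'])"
```

```text
eef [ 0.5578 -0.1389  0.246 ] slide cm [ 1.014e+01 -7.000e-02  1.000e-02] spin 0.07 j [-0.25  0.39  0.2   1.37  0.    1.28] t 25.75
[6.8 4.2 4. ] [ 0.48 -0.89  0.38] 0.03904429260862768
```

Emit:
arm_command(
  slide=[
    [2.05,0,1.66],
    [3.92,0,3.53],
    [5.58,0,5.58],
    [7.01,0,7.79],
    [8.21,0,10.14],
  ],
  spin=[0,0,0,0,0],
)

```text
clock: 26.38
eef_pos: [0.5543, -0.0552, 0.1447]
tool_rot: [0.692, 0.722, 0.004, 0.002]
ft_force: [3.0, 6.3, 6.3]
grip_width: 0.0393
grasp_force: 70.8
```

Emit:
arm_command(
  slide=[
    [0.6,0,1.3],
    [0.95,0,2.46],
    [1.4,0,4],
    [1.63,0,5.01],
    [1.63,0,5.01],
  ],
  spin=[0,0,0,0,0],
)

```text
clock: 27.0
eef_pos: [0.5536, -0.0383, 0.0935]
tool_rot: [0.691, 0.723, 0.004, 0.0]
ft_force: [3.7, 10.6, 3.5]
grip_width: 0.0386
grasp_force: 77.7
```

Emit:
arm_command(
  slide=[
    [0.2,0,1.3],
    [0.41,0,2.6],
    [0.5,0,3.9],
    [0.55,0,4.9],
    [0.55,0,4.9],
  ],
  spin=[0,0,0,0,0],
)

```text
clock: 27.62
eef_pos: [0.5533, -0.0326, 0.0441]
tool_rot: [0.692, 0.722, 0.004, -0.0]
ft_force: [4.0, 12.1, 2.4]
grip_width: 0.0388
grasp_force: 84.6
```

Emit:
arm_command(
  slide=[
    [-0.1,0,0.1],
    [-0.2,0,0.2],
    [-0.3,0,0.3],
    [-0.3,0,0.4],
    [-0.3,0,0.4],
  ],
  spin=[0,0,0,0,0],
)

```text
clock: 28.25
eef_pos: [0.5533, -0.0328, 0.0408]
tool_rot: [0.691, 0.723, 0.007, -0.002]
ft_force: [4.3, 19.1, 3.2]
grip_width: 0.0394
grasp_force: 85.8
```

```bash
python3 - <<'E'
from h import *
o=get_obs();print(o['eef_pos'].round(4),o['ft_force'].round(1))
E
```

```text
[ 0.5533 -0.0328  0.0408] [ 4.3 19.1  3.2]
```

Emit:
arm_command(
  slide=[
    [0.3,0,0],
    [0.6,0,0],
    [0.6,0,0.15],
    [0.6,0,0.3],
    [0.6,0,0.3],
  ],
  spin=[0,0,0,0,0],
)

```text
clock: 28.88
eef_pos: [0.5533, -0.0325, 0.0376]
tool_rot: [0.692, 0.721, 0.003, 0.002]
ft_force: [6.5, 5.0, 1.6]
grip_width: 0.0386
grasp_force: 85.7
```

Emit:
arm_command(
  slide=[
    [0,0,0.1],
    [0,0,0.2],
    [0,0,0.3],
    [0,0,0.4],
    [0,0,0.4],
  ],
  spin=[0,0,0,0,0],
)

```text
clock: 29.5
eef_pos: [0.5534, -0.0325, 0.0338]
tool_rot: [0.692, 0.722, 0.003, 0.002]
ft_force: [4.8, 5.3, 1.3]
grip_width: 0.039
grasp_force: 86.0
```

```bash
python3 - <<'E'
from h import *
p=camera('scene');q=p['pixels'][160:300,290:450]
cv2.imwrite('pics/s2.png',cv2.resize(q,None,fx=4,fy=4,interpolation=cv2.INTER_CUBIC)[...,::-1])
E
```

```text
(no output)
```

View pics/s2.png

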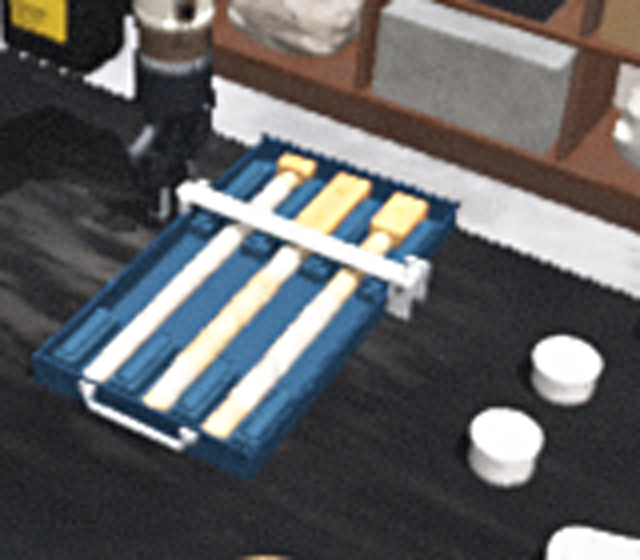

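The bar lies across the cores from (190,195) to (410,270), nearly shut. I'll keep easing it down until the stop is felt.

Emit:
arm_command(
  slide=[
    [0,0,0.1],
    [0,0,0.2],
    [0,0,0.3],
    [0,0,0.4],
    [0,0,0.4],
  ],
  spin=[0,0,0,0,0],
)

```text
clock: 30.18
eef_pos: [0.5534, -0.0326, 0.0297]
tool_rot: [0.692, 0.722, 0.003, 0.002]
ft_force: [5.3, 5.4, 2.7]
grip_width: 0.0393
grasp_force: 86.5
```

```bash
cat > b.py <<'E'
from h import *
o=get_obs();print(o['eef_pos'].round(4),o['ft_force'].round(1),o['clock'])
for n in ('scene','top'):
    p=camera(n);w=cloud(p)
    a=np.radians(2.4);q=(w[...,:2]-[.4924,-.1733])@np.array([[np.cos(a),-np.sin(a)],[np.sin(a),np.cos(a)]])
    s=(abs(q[...,0]-.066)<.008)&(w[...,2]>.03)&(w[...,2]<.06)
    print(n,[(round(float(l)+.02,2),round(float(np.median(w[...,2][k])),4),int(k.sum())) for l in np.arange(-.12,.14,.04) for k in [s&(q[...,1]>=l)&(q[...,1]<l+.04)] if k.sum()>3])
E
python3 b.py
```

```text
[ 0.5534 -0.0326  0.0297] [5.3 5.4 2.7] 30.175
scene [(-0.1, 0.0408, 33), (-0.06, 0.04, 32), (-0.02, 0.0403, 28), (0.02, 0.04, 29), (0.06, 0.0414, 27), (0.1, 0.0409, 24), (0.14, 0.0449, 14)]
top [(-0.1, 0.0388, 71), (-0.06, 0.038, 68), (-0.02, 0.0387, 71), (0.02, 0.0382, 71), (0.06, 0.0377, 11)]
```

Emit:
arm_command(
  slide=[
    [0,0,0.1],
    [0,0,0.2],
    [0,0,0.3],
    [0,0,0.3],
    [0,0,0.3],
  ],
  spin=[0,0,0,0,0],
)

```text
clock: 30.9
eef_pos: [0.5535, -0.0326, 0.0293]
tool_rot: [0.692, 0.722, 0.003, 0.002]
ft_force: [-0.1, 5.7, 19.5]
grip_width: 0.0385
grasp_force: 88.3
```

```bash
python3 b.py
```

```text
[ 0.5535 -0.0326  0.0293] [-0.1  5.7 19.5] 30.9
scene [(-0.1, 0.041, 27), (-0.06, 0.0397, 30), (-0.02, 0.0399, 31), (0.02, 0.0397, 25), (0.06, 0.04, 24), (0.1, 0.0407, 28), (0.14, 0.0438, 16)]
top [(-0.1, 0.0386, 71), (-0.06, 0.0384, 71), (-0.02, 0.0384, 68), (0.02, 0.0379, 69), (0.06, 0.0385, 10)]
```

The stop is reached: 19 N upward and the bar is level. Release and retreat straight up.

Emit:
arm_command(
  slide=[
    [0,0,0],
    [0,0,0],
    [0,0,0],
    [0,0,0],
    [0,0,0],
  ],
  spin=[0,0,0,0,0],
  jaw=7,
)

```text
clock: 31.62
eef_pos: [0.5501, -0.0341, 0.0249]
tool_rot: [0.693, 0.721, -0.0, -0.0]
ft_force: [-0.7, 0.2, -0.6]
grip_width: 0.0701
grasp_force: 0.0
```

Emit:
arm_command(
  slide=[
    [0,0,-3],
    [0,0,-7],
    [0,0,-12],
    [0,-4,-16],
    [0,-10,-20],
  ],
  spin=[0,0,0,0,0],
)

```text
clock: 32.25
eef_pos: [0.4585, -0.0377, 0.2214]
tool_rot: [0.693, 0.721, 0.001, 0.001]
ft_force: [1.0, -0.2, 0.9]
grip_width: 0.0699
grasp_force: 0.0
```

Emit:
arm_command(
  slide=[
    [4,-3,0],
    [8,-6,0],
    [12,-9,0],
    [12,-9,0],
    [12,-9,0],
  ],
  spin=[0,0,0,0,0],
)

```text
clock: 32.88
eef_pos: [0.3642, 0.0789, 0.2201]
tool_rot: [0.693, 0.721, 0.0, 0.0]
ft_force: [0.9, -0.2, 0.6]
grip_width: 0.0699
grasp_force: 0.0
```

```bash
python3 b.py; python3 c.py; python3 pl.py t4
```

```text
[0.3642 0.0789 0.2201] [ 0.9 -0.2  0.6] 32.875
scene [(-0.1, 0.0406, 30), (-0.06, 0.0397, 30), (-0.02, 0.0402, 29), (0.02, 0.0409, 26), (0.06, 0.0409, 29), (0.1, 0.0401, 23), (0.14, 0.0439, 14)]
top [(-0.1, 0.0389, 72), (-0.06, 0.0384, 73), (-0.02, 0.0383, 69), (0.02, 0.0384, 68), (0.06, 0.038, 72), (0.1, 0.0382, 73), (0.14, 0.0436, 36)]
-0.062 -0.1949 0.1348 [(0.002, 0.0197), (0.0015, 0.0202), (0.0007, 0.0206), (0.0009, 0.0201), (0.0002, 0.0362), (0.0016, 0.0196)]
0 -0.1933 0.0836 [(-0.0014, 0.0208), (-0.0006, 0.0218), (-0.0007, 0.0212), (-0.0006, 0.0209), (-0.0005, 0.0367)]
0.062 -0.193 0.1749 [(-0.0012, 0.019), (-0.0005, 0.0185), (-0.0004, 0.0193), (-0.0001, 0.0192), (0.0, 0.036), (-0.0009, 0.0191), (-0.0009, 0.0176)]
[0.3646 0.0782 0.2198] [ 0.3 -0.2 -0. ] 0.0697 [ 0.21  0.01 -0.35  1.22 -0.    1.75]
```

View pics/t4c.png

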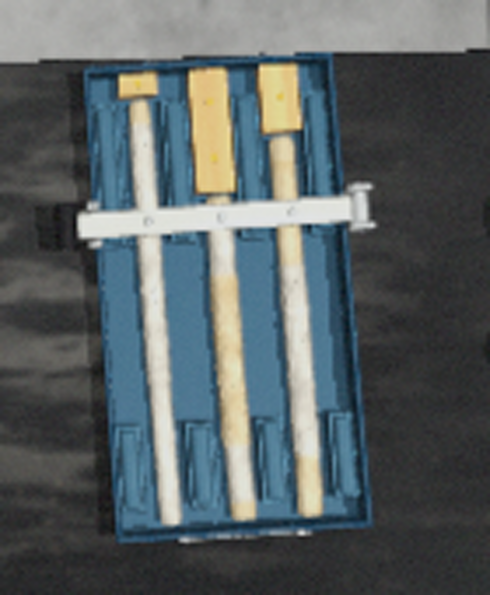

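The bar is level across all three cores, each core is flat in its row, and the arm is clear. Handing in.

```bash
python3 -c "
from workcell import *
print(job_done())"
```

```text
the job is handed in; nothing more can be done
None
```

The job is handed in at about 33 s of the 72 s limit: all three cores lie flat in their matching rows, the hold-down bar is shut and let go, and the tins and beaker were not touched.

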